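Snap the drain pipe's clip shut with the pliers

TASK

The snap clip round the leaning drain pipe in the drip tray is still open. Take the pliers from the cork mat, bring the jaws over the clip's two ears and squeeze the handles, no harder than it needs, until the stud clicks home and the ears stay together. Then let go of the clip, lay the pliers flat on the cork mat again without dropping them, and leave everything else standing where it is; your fingers must not touch the clip itself.

Things in the scene. Friction and masses are not known exactly. Their poses are not given: they have to be found in the camera images.
- pliers: Spring-open pliers, 184 mm long, 24 mm thick, 0.13 to 0.23 kg, flat on the mat, jaws roughly towards the robot. Origin: on the pivot axis, at the underside; z up through the thickness. This body is the half with jaw on +y, handle on -y; the other half is its mirror image. Open, its x is the pliers' centre line, towards the jaws; closed by q, the centre line stands at +q/2 about z from its x.
- handles (a point): Good grip place with the pliers open, 65 mm behind the pivot, 12 mm above the underside, midway between the two straight rubber handles (x -35 to -120 mm, 24 mm high). Width over both handles here: 64 mm open, 60 mm lightly held, 42 mm when the handles are parallel, about 36 mm once the clip has clicked. The centre of mass is within 5 mm: gripped elsewhere the pliers tip in the fingers.
- jaws (a point): Pressing place with the pliers open, 50 mm ahead of the pivot, midway between the plain steel jaws (x 18 to 66 mm, 20 mm high). Jaw gap here: 49 mm open, 45 mm with the handles at 60 mm; it falls 0.77 mm for each mm the handles close. Ear ends must stay 28 mm or more ahead of the pivot.
- squeeze (a joint): How far the pliers are closed, rad: 0 = open as they lie, 0.34 = handles parallel, about 0.43 = clip closed, 0.56 = fully shut. A return spring pushes the handles open: at the grip place it takes 5 N to begin to close, 6 N at 60 mm, 9 N at 42 mm, 10 N at 36 mm.
- mat: Cork mat, fixed, 260 x 130 x 4 mm, on which the pliers lie. Origin: centre of its underside; x along its length (away from the robot at yaw 0). It may lie on either side of the tray.
- drain: White drip tray, fixed, 300 x 200 mm, wall 22 mm high. A grey pipe 50 mm thick rises from it, leaning 35 degrees towards the tray's -x (roughly towards the robot), its top about 155 mm above the table. Origin: centre of the tray's underside.
- rail (a point): Middle of the upper bar of a steel two-bar rail in the tray, at x = +105 mm of it; bars 10 mm thick, 170 mm long along the tray's y, at 85 and 122 mm height. Pliers held level cannot reach the ears past it: they must point down over it; leaning with the clip they clear it by about 20 mm.
- clip: Black snap clip, a split band round the pipe with two flat ears side by side. Origin: on the pipe axis, at mid-clip, 81 mm above the table. z: up along the leaning pipe; x: the way the ears stand out, roughly away from the robot and rising 35 degrees, midway between them; the ears are pressed together along y. It swivels stiffly (1 N at the ears) on the pipe and may start turned up to 0.28 rad.
- ears (a point): Point between the ears, at x = 48 mm of the clip, at the stud, where the jaws should press; axes as the clip's. Ears: plates from x 24 to 62 mm, 5 mm thick, 20 mm high (z -10 to 10), 36 mm over their outsides when open, 24 mm at the stud when closed. The pliers' centre line belongs along -x of the clip and their z along its z, so the tool leans 35 degrees.
- snap (a joint): How far each ear is pressed in, rad: 0 = open, 0.078 = clicked and holding by itself; the ears move together. Resistance is greatest, about 8 N at each ear, in the first half, then falls off and the clip snaps home, the handles giving way by 6 mm or so; let go before about 0.065 it springs open. The click takes about 20 N at the handles, the pliers' spring included; over 40 N may crush the clip.
- bowl: Bystander, to be left where it is: shallow terracotta bowl, 124 mm wide, 60 mm high, standing on the round banding wheel (turntable, 190 mm wide, 64 mm high). Origin: centre of the underside.
- brush: Bystander, to be left where it is: glaze brush lying just beyond the end of the cork mat, on the side away from the robot. Origin: its middle, at the underside.
- test_cup: Bystander, to be left where it is: small white cup, 54 mm wide, 50 mm high, standing in the drip tray beside the pipe, on its robot side. Origin: centre of the underside.
- jar: Bystander, to be left where it is: clear jar, 72 mm wide, 85 mm high, beyond the drip tray. Origin: centre of the underside.
- mug: Bystander, to be left where it is: terracotta mug with a handle, 80 mm wide, 90 mm high. Origin: centre of the underside.
- bottle: Bystander, to be left where it is: white plastic bottle, 66 mm wide, 170 mm high. Origin: centre of the underside.
- spatula: Bystander, to be left where it is: spatula, 200 mm long, lying flat beyond the banding wheel. Origin: its middle, at the underside.

How it is judged (in metres and radians):
On the way, in this order (a step that is already met when the one before it is completed fails the run):
1. the pliers are lifted clear of the mat (height (world z) of pliers above 0.06 m), for 0.1 s.
2. the pliers press the clip until it has clicked (value of joint snap above 0.07 rad and contact force between pliers and clip above 1 N), for 0.06 s.
At the end, for the whole second after the job is handed in: The clip is closed and stays so by itself (joint snap above 0.07 rad), and the pliers lie flat (within 0.12 rad, underside less than 12 mm above the table) and at rest on the mat with their pivot within the mat's outline (120 mm along it and 60 mm across it from its centre), released (value of joint snap above 0.07 rad and x of pliers in the frame of mat between -0.12 and 0.12 m and y of pliers in the frame of mat between -0.06 and 0.06 m and z of pliers in the frame of mat below 0.012 m and angle between pliers's own z axis and vertical below 0.12 rad and linear speed of pliers below 0.02 m/s); the robot touches nothing.
It fails at once if the fingers press on the clip themselves (contact force between the fingers and clip above 1 N).
It fails at once if the clip is crushed: the pliers press on it with more than 70 N in all, both ears added (contact force between pliers and clip above 70 N).
It fails at once if the pliers are dropped: free of the fingers, more than 30 mm up and falling faster than 0.4 m/s (contact force between the fingers and pliers below 0.05 N and height (world z) of pliers above 0.03 m and linear speed of pliers above 0.4 m/s).
It fails at once if a bystander is moved by more than 30 mm (distance of any of bowl, brush, test_cup, jar, mug, bottle, spatula from where it was at the start of the episode above 0.03 m).
It also fails if it takes over 58 s, if anything falls off the work surface, if the arm or the gripper's body presses on something with over 40 N, if the wrist force passes 120 N, or if a joint passes its speed limit or range.

ROBOT

A 6-joint arm with a two-finger parallel gripper is mounted at the origin on the work surface. World frame = base frame: x ahead of the robot, y to its left, z up, the work surface at z = 0. Lengths are in mm, angles in rad, forces in N, time in s.
With the tool pointing down it reaches from about 350 to 875 mm from the base axis. Payload 4.2 kg.
Tool frame: the origin (TCP) lies between the finger pads; the fingertips stand ahead of it and the grasp point (between the pads) is the TCP (bot.finger_overhang is the z of the fingertips in the tool frame, in mm); z points along the fingers, y is the line along which they close (so a half turn about z gives the same grasp; the last joint's range is limited). The gripper opens to 85 mm and grips with 20 to 120 N. Pads are 22 mm wide; open, the fingers measure 114 mm over their backs; the gripper's body (76 mm by 85 mm) begins 54 mm behind the grasp point. The pads swing forward as they close: fully open they stand 13 mm farther back than shut.
Start: joints at [-1.085, 0.385, 0.008, 0, -1.194, -0.259], TCP at [140.556, -608.969, 250.312] pointing down, gripper open.
Joint ranges: [-3.14, 3.14], [-1.21, 2.06], [-1.07, 1.41], [-3.16, 2.05], [-2.99, -0.16], [-3.1, 3.1]. Speed limits (rad/s): [2.79, 2.79, 3.14, 3.14, 3.14, 3.14].

INTERFACE

Orientations are given as a rotation vector (axis times angle).
In Python, from cell import bot, solve_ik, observe, optics, finder gives the robot as it stands. Calls block until the motion is done:
- bot.movep(position, orientation): joint-space move of the TCP to a pose.
- bot.servo_line(position, vel=150, rotation=None, force_limit=None): straight line of the TCP; rotation=None keeps the orientation; vel is the mean speed in mm/s. With force_limit (N) it stops when the force on the tool has changed by that much, and returns True; else False.
- bot.move_joints(angles): joint-space move.
- bot.set_gripper(opening, squeeze=None): finger opening in mm; squeeze is the grip in N (None keeps the last); returns when the fingers have stopped.
- bot.sleep(seconds).
- solve_ik(position, orientation): joint angles nearest the present ones, or None.
- observe(): the state.
- optics.grab_frame(name): name is "side" or "top" or "wrist"; returns a dict with "frame" (400x640x3 uint8, red, green, blue), "range_z" (400x640 float32, mm along the optical axis (not along the pixel's ray), 0 where there is no reading), "fx", "fy", "cx", "cy" (pixels), "R" (3x3) and "t" (3): a world point X has camera coordinates R X + t. Camera axes: x right, y down, z forward; pixel columns grow to the right and rows downward; lengths in mm; the calibration is good to about 2 mm. A picture is of the moment at which its call begins.
A pose or a line that the arm cannot do raises bot.MotionError and nothing moves.
- bot.finish_job(): hands the job in; it is judged then, once.
Trained networks look in the newest picture that a camera, given by its name, has taken for a name from the list of things; names that differ only in an ending like _2 or _b are one class to them, and where a whole thing is asked for, a point or a joint stands for the part that bears it (a point fixed in the world has none). Each returns a list of dicts, best first, with "confidence" (0 to 1); they miss things now and then, are a little off and sometimes report something else, mostly with a low value. They report only what shows in the picture. A call takes as long as a camera call.
- finder.boxes_of(query, camera): "point" ([column, row] in pixels, amid what is visible of it).
The state is a dict: "clock": time; "joint_positions": joint angles; "joint_vel": joint speeds; "joint_torque": joint torques, N m; "tcp_pos": TCP position; "tcp_rot": TCP orientation; "wrist_force": force on the tool from outside, world axes, zero at the start; "moment": the same for the moment, N m; "grip_width": finger opening in mm; "grasp_force": force on a finger pad.
Only numpy, scipy, OpenCV 4.12 (cv2) and the standard library are available. Lean on these libraries where they do the work, as an engineer would, in place of code of your own. Each camera call takes 0.05 s, during which the arm holds its last target. There are 200 camera calls.

## Working session

There is one attempt and no reset: what is moved stays moved. The work goes in short steps, each a Python script; the robot and the scene stay as the last script left them, time stands still between calls to the robot, and variables do not carry over. Pictures are saved under pics/ and viewed, at most 10 in all, crops included, and the job is handed in when it is done.

```bash
ls; mkdir -p pics
cat > h.py <<'E'
import numpy as np, cv2
from cell import bot, solve_ik, observe, optics, finder
from scipy.spatial.transform import Rotation as Ro
def cloud(f):
    z=f["range_z"].astype(float); v,u=np.mgrid[0:z.shape[0],0:z.shape[1]]
    P=np.stack([(u-f["cx"])/f["fx"]*z,(v-f["cy"])/f["fy"]*z,z],-1)
    W=(P-np.array(f["t"]))@np.array(f["R"]); W[z<=0]=np.nan
    return W
def save(n,f): cv2.imwrite(n,cv2.cvtColor(f["frame"],cv2.COLOR_RGB2BGR))
E
python3 - <<'E'
from h import *
ims=[]
for c in ("top","side"):
    f=optics.grab_frame(c); W=cloud(f); np.savez(c+".npz",W=W,im=f["frame"]); ims.append(f["frame"])
    for q in ("pliers","handles","jaws","mat","clip","ears","rail","drain","test_cup","bowl","bottle","mug","jar"):
        for r in finder.boxes_of(q,c)[:1]:
            u,v=map(int,np.round(r["point"])); print(c,q,round(r["confidence"],2),u,v,np.round(np.nanmedian(W[v-1:v+2,u-1:u+2].reshape(-1,3),0)))
save("pics/a.png",dict(frame=ims[0])); save("pics/b.png",dict(frame=ims[1]))
E
```

```text
pics
top pliers 0.94 423 215 [ 513. -332.    5.]
top handles 0.84 425 214 [ 515. -334.   26.]
top jaws 0.8 421 216 [ 510. -328.    5.]
top mat 0.86 421 216 [ 510. -328.    5.]
top clip 0.74 178 176 [648. 382.   2.]
top ears 0.76 307 223 [497.   5.  85.]
top rail 0.74 312 222 [499.  -8. 107.]
top drain 0.7 314 222 [499. -14. 107.]
top test_cup 0.53 302 264 [382.  24.  11.]
top bowl 0.77 174 232 [484. 368.  71.]
top bottle 0.89 362 131 [ 737. -149.  126.]
top mug 0.67 390 277 [ 336. -229.    5.]
top jar 0.95 285 121 [782.  59.  84.]
side pliers 0.98 356 159 [ 525. -298.   24.]
side handles 0.81 359 158 [ 520. -333.    4.]
side jaws 0.83 354 160 [ 529. -290.   24.]
side mat 0.62 363 162 [ 502. -314.    6.]
side clip 0.65 337 206 [488.  22. 102.]
side ears 0.85 337 206 [488.  22. 102.]
side rail 0.97 332 222 [500.  26.  34.]
side drain 0.82 334 221 [495.  24.  39.]
side test_cup 0.92 370 234 [385.  12.  16.]
side bowl 0.75 290 294 [507. 323.  72.]
side bottle 0.87 280 161 [ 735. -133.   76.]
side mug 0.84 402 177 [ 349. -187.   85.]
side jar 0.81 236 206 [778.  90.  60.]
```

View pics/a.png

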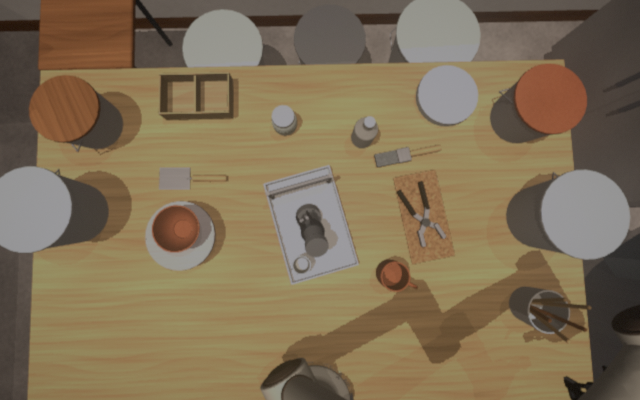

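View pics/b.png

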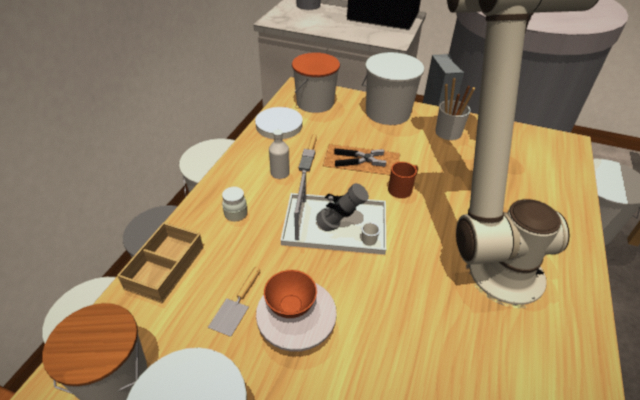

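The top view shows the pliers on the mat with the pivot near (426,222) and the jaws downwards in the image. The clip's ears are near (307,213), pointing up the image towards the rail at (302,185). Next, close looks with the wrist camera.

Run:
```python
from h import *
o=observe(); print(o["tcp_rot"],bot.finger_overhang,o["clock"])
R0=Ro.from_rotvec(o["tcp_rot"]); print(np.round(R0.as_matrix(),2))
# tool z down, tool x = world +x , y = -y
R=Ro.from_matrix(np.array([[1,0,0],[0,-1,0],[0,0,-1.]]))
f=optics.grab_frame("wrist"); Rc=np.array(f["R"]); C=-Rc.T@np.array(f["t"]); print("cam in tool",R0.inv().apply(C-np.array(o["tcp_pos"])), R0.inv().apply(Rc))
ims=[]
for n,p in (("wp",[470,-335,330]),("wc",[430,5,400])):
    for rr in (R,R*Ro.from_euler('z',np.pi)):
        q=solve_ik(p,rr.as_rotvec()); print(n,q)
    try: bot.movep(p,R.as_rotvec())
    except bot.MotionError as e: print(e); continue
    f=optics.grab_frame("wrist"); W=cloud(f); np.savez(n+".npz",W=W,im=f["frame"]); save(f"pics/{n}.png",f)
    for q in ("pliers","handles","jaws","mat","clip","ears","rail","drain","test_cup"):
        for r in finder.boxes_of(q,"wrist")[:1]:
            u,v=map(int,np.round(r["point"])); print(n,q,round(r["confidence"],2),u,v,np.round(np.nanmedian(W[v-1:v+2,u-1:u+2].reshape(-1,3),0)))
print(observe()["clock"])
```

```text
[-3.55490990e-01  3.12139108e+00  9.71415001e-05] 19.0 1.4
[[-0.97 -0.22  0.  ]
 [-0.22  0.97  0.  ]
 [-0.    0.   -1.  ]]
cam in tool [  73.09262123    0.71860014 -124.06850518] [[-9.65478892e-05  9.99999004e-01 -1.40783109e-03]
 [-9.57920184e-01 -4.96581441e-04 -2.87034275e-01]
 [-2.87034688e-01  1.32087726e-03  9.57919278e-01]]
wp [-0.33870902  0.25841582  0.02383046  0.         -1.33621096  1.90950535]
wp [-0.33870902  0.25841582  0.02383046  0.         -1.33621096 -1.23208731]
wp pliers 0.82 314 123 [ 512. -328.    5.]
wp handles 0.81 315 121 [ 515. -329.    5.]
wp jaws 0.64 316 118 [ 520. -330.   26.]
wp mat 0.65 324 105 [ 536. -341.   29.]
wp clip 0.69 40 147 [493. -30.  97.]
wp ears 0.68 40 145 [495. -29.  95.]
wp rail 0.84 76 132 [502. -20.  25.]
wp drain 0.69 321 107 [ 533. -337.   29.]
wp test_cup 0.76 57 226 [370.  40.  19.]
wc [ 3.92362220e-01 -3.54111437e-02 -1.45748351e-01  4.44089210e-16
 -1.46045912e+00  1.17843411e+00]
wc [ 0.39236222 -0.03541114 -0.14574835  0.         -1.46045912 -1.96315855]
wc pliers 0.67 318 104 [497.   7.  91.]
wc handles 0.89 549 83 [ 525. -331.   17.]
wc jaws 0.65 547 82 [ 527. -337.    4.]
wc mat 0.88 538 85 [ 523. -324.    4.]
wc clip 0.72 318 105 [496.   7.  92.]
wc ears 0.7 317 105 [496.   8.  91.]
wc rail 0.69 325 94 [509.  -2. 117.]
wc drain 0.6 321 92 [511.   3. 116.]
wc test_cup 0.98 306 185 [370.  27.  10.]
5.6417
```

Run:
```python
import cv2
a=cv2.imread("pics/wp.png")[20:220,200:440]; b=cv2.imread("pics/wc.png")[20:220,200:440]
cv2.imwrite("pics/ab.png",cv2.resize(cv2.vconcat([a,b]),None,fx=1.5,fy=1.5,interpolation=cv2.INTER_CUBIC))
```

```text
(no output)
```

View pics/ab.png

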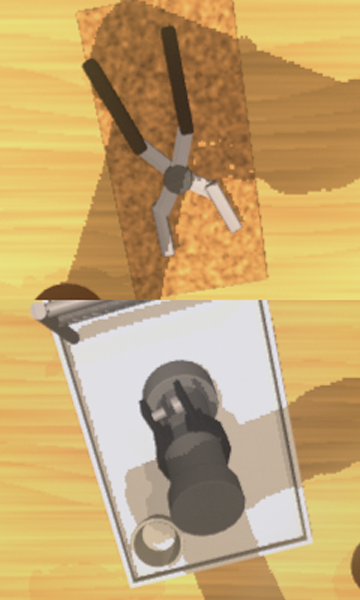

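The upper crop shows the pliers with the pivot at about (178,180), the handle tips at (90,65) and (168,30), and the jaw tips at (167,250) and (235,228). The lower crop shows the clip ears at about (148–190, 385–420) with the stud between them, the pipe top at (205,500) and the cup at (157,540).

```bash
cat > fit.py <<'E'
from h import *
from scipy.optimize import least_squares
from scipy.spatial import cKDTree
def fit_pliers(W):
    P=W.reshape(-1,3); m=(P[:,2]>17)&(P[:,2]<36)&(np.abs(P[:,0]-530)<140)&(np.abs(P[:,1]+335)<75); P=P[m]
    # synthetic top outline: handles & jaws as centre lines mirrored -> symmetric axis search
    best=None
    for yaw in np.arange(-.5,.9,.01):
        a=np.array([-np.cos(yaw),-np.sin(yaw)]); n=np.array([-a[1],a[0]])
        s=P[:,:2]@a; l=P[:,:2]@n
        for c in np.arange(np.median(l)-15,np.median(l)+15,1.):
            T=cKDTree(np.c_[s,l]); d=T.query(np.c_[s,2*c-l])[0]; e=np.minimum(d,8).mean()
            if best is None or e<best[0]: best=(e,yaw,c,a,n,np.percentile(s,[.5,99.5]))
    e,yaw,c,a,n,(s0,s1)=best
    s=P[:,:2]@a; l=P[:,:2]@n-c; piv=((s0+120)+(s1-66))/2
    g=np.abs(s-(piv-65))<4
    print("n",len(P),"err",e,"len",s1-s0,"width@grip",np.percentile(l[g],[1,99]),"z",np.median(P[g,2]))
    return a*piv+n*c, a, n
def fit_pipe(W):
    P=W.reshape(-1,3); P=P[(np.abs(P[:,0]-460)<110)&(np.abs(P[:,1]-5)<70)&(P[:,2]>100)&(P[:,2]<160)]
    def fr(az):
        z=np.array([-np.sin(.6109)*np.cos(az),-np.sin(.6109)*np.sin(az),np.cos(.6109)])
        x=np.array([np.cos(.6109)*np.cos(az),np.cos(.6109)*np.sin(az),np.sin(.6109)]); return x,np.cross(z,x),z
    def dist(p,Q):
        o=np.array([p[0],p[1],81.]); z=fr(p[2])[2]; d=Q-o; return np.linalg.norm(d-np.outer(d@z,z),axis=1)
    p=np.array([480,5,.2])
    Q=P
    for k in range(6):
        r=least_squares(lambda p:dist(p,Q)-25,p,loss="soft_l1",f_scale=1.); p=r.x
        # keep side-surface points: exclude top cap (axial beyond)
        o=np.array([p[0],p[1],81.]); x,y,z=fr(p[2]); ax=(P-o)@z; dd=dist(p,P)
        Q=P[(np.abs(dd-25)<[15,10,6,4,3,3][k])&(ax>12)]
    print("pipe",p,len(Q),np.sqrt(np.mean((dist(p,Q)-25)**2)))
    o=np.array([p[0],p[1],81.]); x,y,z=fr(p[2])
    return o,x,y,z
def ears(W,o,x,y,z):
    P=W.reshape(-1,3); d=P-o; L=np.c_[d@x,d@y,d@z]
    r=np.hypot(L[:,0],L[:,1]); m=(r>33)&(r<66)&(np.abs(L[:,2])<14)&(L[:,0]>20)
    return L[m]
E
python3 - <<'E'
from fit import *
W=np.load("wp.npz")["W"]; p,a,n=fit_pliers(W); print("pliers",p,a,np.arctan2(-a[1],-a[0]))
for c in("wc","side","top"):
    W=np.load(c+".npz")["W"]; o,x,y,z=fit_pipe(W); print(c,o,x)
    L=ears(W,o,x,y,z); print(len(L)); print(np.round(L[::max(1,len(L)//25)],0).tolist()); print("ang",np.histogram(np.arctan2(L[:,1],L[:,0]),np.arange(-.8,.81,.1)))
W=np.load("wp.npz")["W"].reshape(-1,3); 
M=W[(np.abs(W[:,2]-5)<3)]; print(np.nanpercentile(M,[1,99],axis=0))
W=np.load("wc.npz");
E
```

```text
n 2798 err 0.6171286783675749 len 173.88936886177942 width@grip [-32.37584008  32.03304363] z 28.169646962231774
pliers [ 492.51350851 -332.78329357] [-0.93589682 -0.35227423] 0.36000000000000076
pipe [ 4.76777449e+02 -6.31192369e+00  2.39188294e-01] 1216 1.16080222910434
wc [476.77744881  -6.31192369  81.        ] [0.79581191 0.19406395 0.57360491]
583
[[64.0, -1.0, -8.0], [63.0, -1.0, 0.0], [64.0, 1.0, 10.0], [56.0, 7.0, 1.0], [57.0, -3.0, 10.0], [55.0, 29.0, -4.0], [53.0, 5.0, 5.0], [53.0, 1.0, 11.0], [50.0, -3.0, 9.0], [50.0, -1.0, 10.0], [49.0, 5.0, 8.0], [47.0, 23.0, -0.0], [34.0, -12.0, -5.0], [45.0, 3.0, 7.0], [47.0, 22.0, 3.0], [51.0, 28.0, 10.0], [31.0, -15.0, -2.0], [35.0, -12.0, 5.0], [34.0, -13.0, 7.0], [46.0, 30.0, 10.0], [40.0, 25.0, 6.0], [32.0, -9.0, 10.0], [36.0, 24.0, 8.0], [33.0, 22.0, 11.0], [27.0, 22.0, 10.0], [23.0, 28.0, 10.0]]
ang (array([  0,   0,   0,   6,  34,  22,  42,  83,  86,  30,   0,  32,  55,
       108,  48,  12]), array([-8.00000000e-01, -7.00000000e-01, -6.00000000e-01, -5.00000000e-01,
       -4.00000000e-01, -3.00000000e-01, -2.00000000e-01, -1
[... 1865 characters left out ...]
 5.0], [32.0, -12.0, 1.0], [43.0, 25.0, 4.0], [33.0, -14.0, 9.0], [36.0, 23.0, -1.0], [31.0, -15.0, 12.0], [29.0, 21.0, -5.0], [35.0, 27.0, 11.0], [33.0, 26.0, 13.0], [22.0, 27.0, 2.0], [21.0, 28.0, 10.0]]
ang (array([ 0,  0,  0,  3,  6,  6, 11, 17, 16,  4,  1,  5, 12, 20,  9,  1]), array([-8.00000000e-01, -7.00000000e-01, -6.00000000e-01, -5.00000000e-01,
       -4.00000000e-01, -3.00000000e-01, -2.00000000e-01, -1.00000000e-01,
       -2.22044605e-16,  1.00000000e-01,  2.00000000e-01,  3.00000000e-01,
        4.00000000e-01,  5.00000000e-01,  6.00000000e-01,  7.00000000e-01,
        8.00000000e-01]))
[[ 163.60033918 -582.37902013    2.02751197]
 [ 650.13528945  153.16936276    7.66626842]]
```

```bash
sed -i 's/np.abs(P\[:,1\]+335)<75/np.abs(P[:,1]+330)<110/' fit.py
python3 - <<'E'
from fit import *
W=np.load("wp.npz")["W"]; p,a,n=fit_pliers(W); print("pliers",p,a,np.arctan2(-a[1],-a[0]))
W=np.load("wc.npz")["W"]; o,x,y,z=fit_pipe(W)
E=o+45*(x*np.cos(.22)+y*np.sin(.22))
# camera looking along -z
Rc_t=np.array([[0,1,0],[-.958,0,-.287],[-.287,0,.958]]) # rows cam axes in tool
for s in (1,-1):
    xe=x*np.cos(.22)+y*np.sin(.22); cy=-s*xe; cz=-z; cx=np.cross(cy,cz)
    A=np.array([cx,cy,cz]) # rows cam axes in world
    R=Ro.from_matrix(A.T@Rc_t)
    C=E+z*230
    tcp=C-R.apply([73.1,.7,-124.1]); q=solve_ik(tcp,R.as_rotvec()); print(s,tcp,q)
    # working pose
    ye=np.cross(z,xe); tw=o+xe*163; Rw=Ro.from_matrix(np.c_[s*xe,-s*ye,-z]); print(" work",tw,solve_ik(tw,Rw.as_rotvec()))
    if q is not None and 'done' not in globals():
        bot.movep(tcp,R.as_rotvec()); done=1
        f=optics.grab_frame("wrist"); W2=cloud(f); np.savez("wd.npz",W=W2,im=f["frame"]); save("pics/wd.png",f)
        o2=fit_pipe(W2); 
        L=ears(W2,o,x,y,z); print(len(L))
        import math
        I=np.zeros((400,400,3),np.uint8)
        for q3 in L[np.abs(L[:,2])<12.5]: cv2.circle(I,(int(5*q3[0]),int(200-5*q3[1])),2,(0,int(128+10*q3[2]),255),-1)
        for k in range(0,80,10): cv2.line(I,(5*k,0),(5*k,399),(60,60,60),1); cv2.line(I,(0,5*k),(399,5*k),(60,60,60),1)
        cv2.imwrite("pics/ear.png",np.hstack([I,cv2.resize(cv2.cvtColor(f["frame"][100:300,220:420],cv2.COLOR_RGB2BGR),(400,400))]))
print(observe()["clock"])
E
```

```text
n 2823 err 0.6067441948018383 len 174.19663683584707 width@grip [-32.80768208  31.88995202] z 28.16959451673004
pliers [ 492.81108515 -333.13085445] [-0.93589682 -0.35227423] 0.36000000000000076
pipe [ 4.76777449e+02 -6.31192369e+00  2.39188294e-01] 1216 1.16080222910434
1 [433.93670154 -13.6771828  160.67802955] [-0.25081569  0.02864148 -0.66239344 -1.42566071 -0.44040657 -2.76022685]
 work [594.94089738  59.11680957 172.24406987] None
pipe [467.44714628  13.7554481    0.76784736] 4470 1.7167600849935714
1301
-1 [484.3943244   12.6799728  199.37821697] [ 0.42598585  0.05132651 -0.70807532  0.24835151 -0.51458311 -1.75518122]
 work [594.94089738  59.11680957 172.24406987] None
8.975
```

View pics/ear.png

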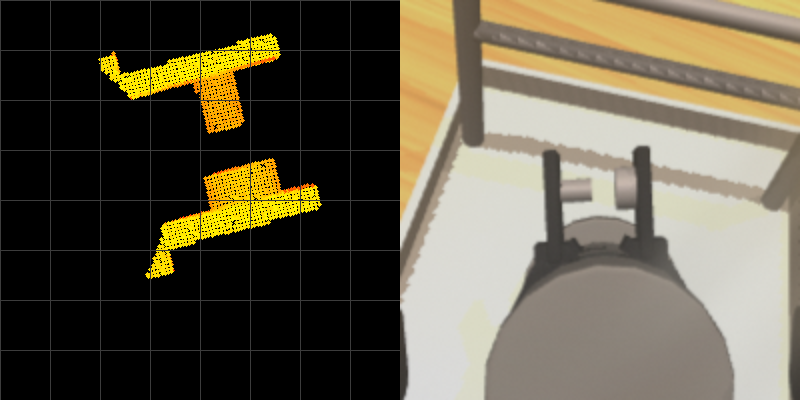

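The crop shows the two parallel ears with the stud between them, tips near (551,150) and (643,150). The clip stands about 0.26 rad turned in the pipe frame. I'll back out, then check reach.

Run:
```python
from fit import *
s=observe(); print(s["wrist_force"],s["tcp_pos"])
R=Ro.from_rotvec(s["tcp_rot"]); print(R.apply([0,0,1]))
bot.servo_line(np.array(s["tcp_pos"])-R.apply([0,0,110]))
D=Ro.from_matrix(np.array([[1,0,0],[0,-1,0],[0,0,-1.]]))
try: bot.move_joints([ 0.392, -0.0354, -0.1457,0,-1.4605,1.178])
except bot.MotionError as e: print(e)
print(observe()["tcp_pos"])
W2=np.load("wd.npz")["W"]; W=np.load("wc.npz")["W"]; o,x,y,z=fit_pipe(W)
P=W2.reshape(-1,3); d=P-o; L=np.c_[d@x,d@y,d@z]; m=(L[:,0]>30)&(L[:,0]<64)&(L[:,2]>7)&(L[:,2]<13)&(np.abs(L[:,1]-15)<26)
Q=P[m]; u,sv,vt=np.linalg.svd(Q-Q.mean(0),full_matrices=False); nz=vt[2]*np.sign(vt[2,2]); print("ear normal",nz,"pipe z",z,"ear top mid z loc",np.median(L[m,2]),"lean",np.arccos(nz[2]),"az",np.arctan2(-nz[1],-nz[0]))
B=P[(P[:,2]>119)&(P[:,2]<131)&(P[:,0]>530)&(P[:,0]<680)&(np.abs(P[:,1]-10)<130)]
print("bar",len(B),B.mean(0),np.percentile(B,[1,99],axis=0)); u,sv,vt=np.linalg.svd(B-B.mean(0),full_matrices=False); print(vt[0],sv)
# reach
xe=x*np.cos(.257)+y*np.sin(.257); ye=np.cross(z,xe)
for sg in (1,-1):
  for sw in (.257,.1,0):
    xe=x*np.cos(sw)+y*np.sin(sw); ye=np.cross(z,xe)
    for tl in (0,.1,.2,.3,.4,.6):
      Rw=Ro.from_matrix(np.c_[sg*xe,-sg*ye,-z]); Rw=Ro.from_rotvec(ye*tl)*Rw
      for r in (163,):
        q=solve_ik(o+xe*r,Rw.as_rotvec()); print(sg,sw,tl,np.round(Rw.apply([0,0,1]),2),None if q is None else np.round(q,2))
```

```text
[ 0.04504751  0.49788519 -0.02904797] [434.04583099 -13.64371442 160.7640849 ]
[ 0.74193322  0.24550129 -0.62391042]Traceback (most recent call last):
  File "<stdin>", line 4, in <module>
cell.MotionError: the arm cannot follow that straight line within its joint ranges
```

Run:
```python
from fit import *
s=observe(); p=np.array(s["tcp_pos"]); R=Ro.from_rotvec(s["tcp_rot"]); b=R.apply([0,0,-1])
for v in (b*60,b*30,np.array([0,0,60.]),np.array([-10,0,80.]),np.array([0,0,30.])):
    try: bot.servo_line(p+v,vel=80); print("ok",v); break
    except bot.MotionError as e: print(v,e)
s=observe(); print(s["tcp_pos"],s["wrist_force"],np.round(s["joint_positions"],2))
```

```text
[-44.51599323 -14.73007714  37.43462533] the arm cannot follow that straight line within its joint ranges
ok [-22.25799662  -7.36503857  18.71731267]
[411.95234023 -20.76313166 179.66598862] [-0.40116397  0.43664746 -0.08993468] [-0.21 -0.06 -0.68 -1.29 -0.43 -2.93]
```

Run:
```python
from fit import *
for dz in (90,60,40,25):
    p=np.array(observe()["tcp_pos"])
    try: bot.servo_line(p+[0,0,dz],vel=100); print("ok",dz); break
    except bot.MotionError as e: print(dz,e)
s=observe(); print(s["tcp_pos"],s["wrist_force"],np.round(s["joint_positions"],2))
if s["tcp_pos"][2]>215: 
    bot.move_joints([ 0.392, -0.0354, -0.1457,0,-1.4605,1.178]); print(observe()["tcp_pos"],observe()["clock"])
W2=np.load("wd.npz")["W"]; W=np.load("wc.npz")["W"]; o,x,y,z=fit_pipe(W)
P=W2.reshape(-1,3); d=P-o; L=np.c_[d@x,d@y,d@z]; m=(L[:,0]>30)&(L[:,0]<64)&(L[:,2]>7)&(L[:,2]<13)&(np.abs(L[:,1]-15)<26)
Q=P[m]; u,sv,vt=np.linalg.svd(Q-Q.mean(0),full_matrices=False); nz=vt[2]*np.sign(vt[2,2]); print("ear normal",nz,"pipe z",z,"ear top mid z loc",np.median(L[m,2]),"lean",np.arccos(nz[2]),"az",np.arctan2(-nz[1],-nz[0]))
B=P[(P[:,2]>119)&(P[:,2]<131)&(P[:,0]>530)&(P[:,0]<680)&(np.abs(P[:,1]-10)<130)]
print("bar",len(B),B.mean(0),np.percentile(B,[1,99],axis=0)); u,sv,vt=np.linalg.svd(B-B.mean(0),full_matrices=False); print(vt[0],sv)
for sg in (1,-1):
  for sw in (.257,0):
    xe=x*np.cos(sw)+y*np.sin(sw); ye=np.cross(z,xe)
    for tl in (0,.1,.2,.3,.4,.6):
      Rw=Ro.from_matrix(np.c_[sg*xe,-sg*ye,-z]); Rw=Ro.from_rotvec(ye*tl)*Rw
      q=solve_ik(o+xe*163,Rw.as_rotvec()); print(sg,sw,tl,np.round(Rw.apply([0,0,1]),2),None if q is None else np.round(q,2))
```

```text
90 the arm cannot follow that straight line within its joint ranges
60 the arm cannot follow that straight line within its joint ranges
40 the arm cannot follow that straight line within its joint ranges
25 the arm cannot follow that straight line within its joint ranges
[411.95234023 -20.76313166 179.66598862] [-0.40116397  0.43664746 -0.08993468] [-0.21 -0.06 -0.68 -1.29 -0.43 -2.93]
pipe [ 4.76777449e+02 -6.31192369e+00  2.39188294e-01] 1216 1.16080222910434
ear normal [-0.54320835 -0.14954671  0.82617218] pipe z [-0.55727472 -0.1358951   0.81913211] ear top mid z loc 10.322208660093285 lean 0.5985168131168005 az 0.268647587798681
bar 2945 [596.67235998  24.81625324 125.13814599] [[572.52992071 -60.96383073 119.35379777]
 [622.99721007 110.51194092 129.77033896]]
[ 0.25099066 -0.96798853 -0.00137237] [2944.82616731  169.38602875   80.99014478]
1 0.257 0 [ 0.56  0.14 -0.82] None
1 0.257 0.1 [ 0.48  0.09 -0.87] None
1 0.257 0.2 [ 0.41  0.05 -0.91] [ 0.42  0.25 -0.62  0.39 -0.32  1.28]
1 0.257 0.3 [ 0.32  0.   -0.95] [ 0.43  0.28 -0.52  0.29 -0.49  1.38]
1 0.257 0.4 [ 0.24 -0.04 -0.9
[... 496 characters left out ...]
-0.82] None
-1 0.257 0.1 [ 0.48  0.09 -0.87] None
-1 0.257 0.2 [ 0.41  0.05 -0.91] [ 0.42  0.25 -0.62  0.39 -0.32 -1.86]
-1 0.257 0.3 [ 0.32  0.   -0.95] [ 0.43  0.28 -0.52  0.29 -0.49 -1.77]
-1 0.257 0.4 [ 0.24 -0.04 -0.97] [ 0.44  0.31 -0.43  0.24 -0.65 -1.72]
-1 0.257 0.6 [ 0.06 -0.13 -0.99] [ 0.45  0.39 -0.28  0.18 -0.92 -1.68]
-1 0 0 [ 0.56  0.14 -0.82] None
-1 0 0.1 [ 0.48  0.12 -0.87] [ 0.32  0.25 -0.57  0.17 -0.24 -1.81]
-1 0 0.2 [ 0.39  0.09 -0.92] [ 0.32  0.27 -0.47  0.08 -0.42 -1.72]
-1 0 0.3 [ 0.3   0.07 -0.95] [ 0.32  0.3  -0.38  0.04 -0.58 -1.68]
-1 0 0.4 [ 0.2   0.05 -0.98] [ 0.32  0.33 -0.3   0.02 -0.72 -1.66]
-1 0 0.6 [ 0.01  0.   -1.  ] [ 0.31  0.41 -0.15  0.   -1.   -1.64]
```

```bash
cat >> fit.py <<'E'
TL=0.3
def tool(h,z,tl=TL):
    ye=np.cross(z,h); return Ro.from_rotvec(ye*tl)*Ro.from_matrix(np.c_[h,-ye,-z])
def clipframe(W2):
    o=np.array([477,-6.3,81.]); az=.252; t=.6109
    z=np.array([-np.sin(t)*np.cos(az),-np.sin(t)*np.sin(az),np.cos(t)]); x=np.array([np.cos(t)*np.cos(az),np.cos(t)*np.sin(az),np.sin(t)]); y=np.cross(z,x)
    d=W2.reshape(-1,3)-o; L=np.c_[d@x,d@y,d@z]; L=L[(np.hypot(L[:,0],L[:,1])>35)&(np.hypot(L[:,0],L[:,1])<70)&(L[:,0]>20)&(L[:,2]>7)&(L[:,2]<13.5)]
    best=[]
    for s in np.arange(0,.45,.01):
        u=L[:,:2]@np.array([np.cos(s),np.sin(s)]); w=L[:,:2]@np.array([-np.sin(s),np.cos(s)]); k=(u>36)&(np.abs(w)<28)
        lo,hi=np.percentile(w[k],[2,98]); best.append((hi-lo,s,(hi+lo)/2,np.percentile(u[k],99),np.median(L[k,2])))
    b=min(best); print("clip width,sw,offset,tip,ztop",np.round(b,3))
    s=b[1]; xe=x*np.cos(s)+y*np.sin(s); return o,xe,np.cross(z,xe),z,b
E
python3 - <<'E'
from fit import *
q=np.array(observe()["joint_positions"]); q[1]-=.3; bot.move_joints(q); s=observe(); print(s["tcp_pos"],s["wrist_force"])
o,xe,ye,z,b=clipframe(np.load("wd.npz")["W"]); print(xe)
W=np.load("wp.npz")["W"]; print("pivot px",[np.round(W[v,u],1) for u,v in((319,140),(317,140),(321,140))])
bot.move_joints([-.339,.1,-.1,0,-1.4,1.25])
p=np.array([492.8,-333,0]); h=np.array([.936,.352,0]); g=p+65*h
R=tool(h,np.array([0,0,1.]))
for zz in (150,20):
    print(solve_ik(g+[0,0,zz],R.as_rotvec()))
for dz in (0,60): print(solve_ik(o+xe*165+z*dz,tool(xe,z).as_rotvec()))
bot.movep(g+[0,0,150],R.as_rotvec()); s=observe(); print(s["tcp_pos"],s["clock"])
f=optics.grab_frame("wrist"); W=cloud(f); np.savez("we.npz",W=W,im=f["frame"]); save("pics/we.png",f)
pp,a,n=fit_pliers(W); print("pliers",pp,a,np.arctan2(-a[1],-a[0]))
E
```

```text
[388.68106683 -15.77281595 298.50262752] [ 0.361172   -1.28733189 -0.80519648]
clip width,sw,offset,tip,ztop [35.412  0.     9.956 63.01  10.322]
[0.79326037 0.20424345 0.57360491]
pivot px [array([ 492.1, -334.3,   28.5]), array([ 491.9, -331.7,   26.9]), array([ 492.2, -336.8,   29.1])]
[-0.18895614  0.580015   -0.02065816  0.16412821 -1.23243025  2.04442168]
[-0.18988861  0.72128694 -0.13284743  0.18661618 -0.9826808   1.99588344]
[ 0.32053172  0.30121208 -0.37448742  0.03793347 -0.58521197  1.47391477]
[ 0.32562165  0.19317777 -0.38249168  0.03555935 -0.68532588  1.47315721]
[ 553.84072187 -310.47946466  151.22868701] 14.5917
n 6805 err 0.49259356530340026 len 174.3314684178833 width@grip [-32.20465646  32.16166746] z 28.136258609530234
pliers [ 494.1265134  -332.69267971] [-0.93589682 -0.35227423] 0.36000000000000076
```

View pics/we.png

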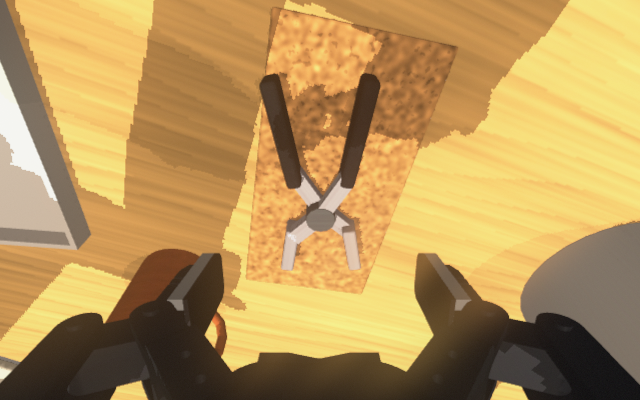

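The wrist view shows the pliers centred at column 321 (pivot at (321,220)), squarely aligned with the open fingers; the mug is at the lower left, clear of the grasp. Now grasping.

Run:
```python
from fit import *
W=np.load("we.npz")["W"]; pv=np.nanmedian(W[214:227,314:329].reshape(-1,3),0); print("pivot",pv)
# ears
W2=np.load("wd.npz")["W"]; o,x,y,z,b=clipframe(W2); d=W2.reshape(-1,3)-o; L=np.c_[d@x,d@y,d@z]
for s in (.2,.25,.3):
    xe=x*np.cos(s)+y*np.sin(s); ye=np.cross(z,xe); u=d@xe; w=d@ye; k=(u>38)&(u<66)&(np.abs(w)<24)&(L[:,2]>8.5)&(L[:,2]<13)
    for sg in (1,-1):
        j=k&(sg*w>8); c=np.polyfit(u[j],w[j],1); print(s,sg,"slope",round(c[0],3),"w@50",round(np.polyval(c,50),2),"tip",round(np.percentile(u[j],99),1),"out",np.round(np.percentile(sg*(w[j]-c[0]*(u[j]-50)),[3,97]),1))
p=np.array([pv[0]*.5+494.1*.5,pv[1]*.5-332.7*.5,0]); h=np.array([.936,.352,0]); g=p+65*h; print("g",g)
R=tool(h,np.array([0,0,1.])); zt=R.apply([0,0,1])
bot.set_gripper(80)
bot.movep(g-zt*70+[0,0,20],R.as_rotvec())
bot.servo_line(g-zt*25+[0,0,20],vel=120)
hit=bot.servo_line(g+[0,0,10],vel=30,force_limit=4)
s=observe(); print(hit,s["tcp_pos"],s["wrist_force"],s["clock"])
f=optics.grab_frame("wrist"); save("pics/wf.png",f)
```

```text
pivot [ 493.38396992 -334.13607523   27.51280214]
clip width,sw,offset,tip,ztop [35.412  0.     9.956 63.01  10.322]
0.2 1 slope 0.054 w@50 18.17 tip 60.4 out [15.8 20.6]
0.2 -1 slope 0.042 w@50 -12.85 tip 62.1 out [10.4 15.3]
0.25 1 slope 0.008 w@50 15.64 tip 61.2 out [13.3 18.1]
0.25 -1 slope -0.008 w@50 -15.27 tip 61.4 out [12.5 17.8]
0.3 1 slope -0.04 w@50 13.15 tip 61.9 out [10.8 15.6]
0.3 -1 slope -0.068 w@50 -17.61 tip 60.5 out [12.5 20.4]
g [ 554.58198496 -310.53803761    0.        ]
True [ 555.22666235 -310.18506434   13.86462757] [-0.04313621  0.16132332  4.08353094] 16.725
```

Run:
```python
from fit import *
s=observe(); p=np.array(s["tcp_pos"])
bot.servo_line([p[0],p[1],20.5],vel=30)
bot.set_gripper(59,20)
s=observe(); print(s["tcp_pos"],s["wrist_force"],s["grip_width"],s["grasp_force"])
p=np.array(s["tcp_pos"]); np.save("grasp.npy",p)
bot.servo_line(p+[0,0,40],vel=60); bot.servo_line(p+[0,0,110],vel=120)
s=observe(); print(s["wrist_force"],s["moment"],s["grip_width"],s["grasp_force"],s["clock"])
f=optics.grab_frame("wrist"); W=cloud(f); np.savez("wg.npz",W=W,im=f["frame"],tcp=s["tcp_pos"],rot=s["tcp_rot"]); save("pics/wg.png",f)
```

```text
[ 556.54465044 -310.55465688   22.59132092] [0.54761086 0.85613191 8.17198519] 59.424856616605865 8.056732604709396
[ 0.87174392  0.46340363 -3.12257187] [ 0.2739778  -0.6450305   0.01165981] 58.953098904107705 4.971624783938751 19.1083
```

View pics/wg.png

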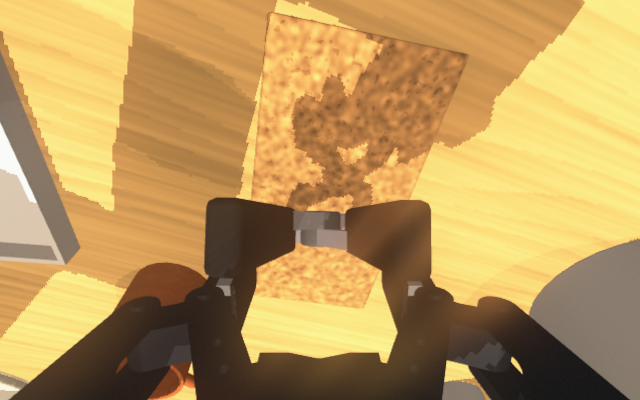

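The picture shows the held pliers with both handle ends at about (235,240) and (400,240), and the pivot nearly behind them at (320,235). The jaws droop steeply. I'll measure the pitch.

Run:
```python
from fit import *
D=np.load("wg.npz"); R=Ro.from_rotvec(D["rot"]); W=D["W"]; P=(W.reshape(-1,3)-D["tcp"])@R.as_matrix(); P=P.reshape(400,640,3)
print(R.as_matrix().round(2))
for u in (225,245,320,400,415):
    print(u,[(v,np.round(P[v,u]).tolist()) for v in range(196,300,8)])
```

```text
[[ 0.89  0.35 -0.28]
 [ 0.34 -0.94 -0.1 ]
 [-0.3  -0.   -0.95]]
225 [(196, [-5.0, -80.0, 139.0]), (204, [44.0, -28.0, -34.0]), (212, [41.0, -28.0, -34.0]), (220, [39.0, -28.0, -35.0]), (228, [37.0, -28.0, -35.0]), (236, [35.0, -28.0, -36.0]), (244, [33.0, -28.0, -38.0]), (252, [31.0, -28.0, -39.0]), (260, [28.0, -28.0, -39.0]), (268, [26.0, -28.0, -40.0]), (276, [23.0, -28.0, -39.0]), (284, [11.0, -34.0, -23.0]), (292, [8.0, -34.0, -23.0])]
245 [(196, [-5.0, -63.0, 140.0]), (204, [42.0, -23.0, -29.0]), (212, [41.0, -23.0, -32.0]), (220, [38.0, -23.0, -31.0]), (228, [36.0, -23.0, -33.0]), (236, [34.0, -23.0, -33.0]), (244, [32.0, -23.0, -35.0]), (252, [28.0, -23.0, -33.0]), (260, [26.0, -23.0, -35.0]), (268, [24.0, -23.0, -35.0]), (276, [4.0, -31.0, -6.0]), (284, [2.0, -31.0, -8.0]), (292, [-1.0, -30.0, -9.0])]
320 [(196, [-3.0, -0.0, 134.0]), (204, [-11.0, -0.0, 137.0]), (212, [7.0, -0.0, 64.0]), (220, [4.0, -0.0, 59.0]), (228, [-0.0, -0.0, 57.0]), (236, [-5.0, -0.0, 57.0]), (244, [nan, nan, nan]), (252, [-63.0, 0.0, 153.0]), (260, [-74.0, 0.0, 157.0]), (268, [-84.0, 0.0, 160.0]), (276, [-94.0, 0.0, 163.0]), (284, [-105.0, 0.0, 166.0]), (292, [-116.0, 0.0, 170.0])]
400 [(196, [-3.0, 66.0, 133.0]), (204, [44.0, 23.0, -33.0]), (212, [42.0, 23.0, -35.0]), (220, [40.0, 22.0, -36.0]), (228, [38.0, 22.0, -37.0]), (236, [35.0, 23.0, -37.0]), (244, [33.0, 23.0, -38.0]), (252, [31.0, 22.0, -39.0]), (260, [29.0, 22.0, -40.0]), (268, [27.0, 22.0, -40.0]), (276, [24.0, 22.0, -41.0]), (284, [9.0, 29.0, -20.0]), (292, [6.0, 29.0, -21.0])]
415 [(196, [-5.0, 80.0, 139.0]), (204, [44.0, 27.0, -33.0]), (212, [42.0, 27.0, -35.0]), (220, [39.0, 27.0, -35.0]), (228, [37.0, 27.0, -36.0]), (236, [35.0, 27.0, -37.0]), (244, [33.0, 27.0, -38.0]), (252, [31.0, 27.0, -39.0]), (260, [29.0, 27.0, -40.0]), (268, [27.0, 27.0, -40.0]), (276, [24.0, 27.0, -40.0]), (284, [11.0, 33.0, -22.0]), (292, [12.0, 31.0, -30.0])]
```

The pliers have pitched about 55° jaws-down. The diverging handles were held only at the rear pad edges, so the grip sat behind the centre of mass. I'll lay them down jaw-first along an arc at the original place, then regrasp nearer the pivot.

Run:
```python
from fit import *
h=np.array([.936,.352,0]); up=np.array([0,0,1.])
p=np.array(observe()["tcp_pos"])
bot.servo_line(p+up*30,vel=80); bot.servo_line(p+up*30-h*68,vel=100)
hit=bot.servo_line(p-h*68-up*10,vel=30,force_limit=2.5); p=np.array(observe()["tcp_pos"]); print(hit,p)
def C(f): return 136*np.array([np.cos(f),np.sin(f)])+8.6*np.array([-np.sin(f),np.cos(f)])+[0,10*np.cos(f)]
f0=np.radians(55)
for f in np.radians([45,35,25,15,8,2]):
    d=C(f)-C(f0); bot.servo_line(p+h*d[0]+up*d[1],vel=70)
    s=observe(); print(np.round(s["wrist_force"],1),round(s["grip_width"],1),np.round(s["tcp_pos"]))
fr=optics.grab_frame("wrist"); np.savez("wh0.npz",W=cloud(fr)); 
bot.set_gripper(80)
s=observe(); R=Ro.from_rotvec(s["tcp_rot"]); bot.servo_line(np.array(s["tcp_pos"])-R.apply([0,0,110]),vel=150)
fr=optics.grab_frame("wrist"); W=cloud(fr); np.savez("wh.npz",W=W); save("pics/wh.png",fr)
pp,a,n=fit_pliers(W); print("pliers",pp,a,np.arctan2(-a[1],-a[0]),observe()["clock"])
```

```text
True [ 493.04154189 -334.29487121  129.58436539]
[ 0.2  0.2 -1.7] 59.2 [ 510. -327.  115.]
[ 0.4  0.8 -1.3] 58.6 [ 526. -322.  100.]
[-0.6 -0.5 -1.4] 59.0 [ 538. -317.   81.]
[ 0.3  0.9 -1.6] 59.2 [ 547. -314.   60.]
[ 0.3  0.2 -0.9] 59.4 [ 551. -312.   44.]
[ 1.   0.2 -1.9] 59.0 [ 553. -311.   30.]
n 6413 err 0.4961039927228 len 174.40890817639115 width@grip [-32.275057    32.16488443] z 28.08932685669459
pliers [ 498.76362013 -330.16532179] [-0.93589682 -0.35227423] 0.36000000000000076 25.45
```

View pics/wh.png

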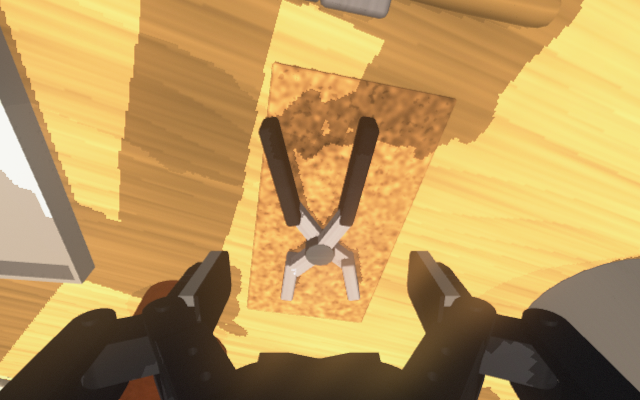

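The pliers lie flat again in the middle of the mat, with the pivot at (320,253) and the brush beyond the mat untouched. I'll regrasp about 10 mm nearer the pivot.

```bash
cat >> fit.py <<'E'
def inhand():
    s=observe(); f=optics.grab_frame("wrist"); W=cloud(f); R=Ro.from_rotvec(s["tcp_rot"])
    P=(W.reshape(-1,3)-s["tcp_pos"])@R.as_matrix()
    H=P[(np.abs(P[:,1])>17)&(np.abs(P[:,1])<46)&(P[:,0]>16)&(P[:,0]<90)&(P[:,2]<30)&(P[:,2]>-60)]
    c=H.mean(0); u,sv,vt=np.linalg.svd(H[:,[0,2]]-c[[0,2]],full_matrices=False); d=vt[0]*np.sign(vt[0][0])
    print("inhand n",len(H),"angle",np.arctan2(-d[1],d[0]),"c",np.round(c,1),"tip x",np.percentile(H[:,0],99),"sv",sv, "width",round(s["grip_width"],1),"F",round(s["grasp_force"],1),"clk",s["clock"])
    return s,f,W,P
E
python3 - <<'E'
from fit import *
h=np.array([.936,.352,0]); up=np.array([0,0,1.]); p=np.array([498.2,-331,0]); R=tool(h,up); zt=R.apply([0,0,1])
t=p+56.8*h+[0,0,23.5]
bot.servo_line(t-zt*30,vel=200,rotation=R.as_rotvec()); hit=bot.servo_line(t,vel=60,force_limit=5); s=observe(); print(hit,s["tcp_pos"])
bot.set_gripper(58,20); s=observe(); print(s["tcp_pos"],s["wrist_force"],s["grip_width"],s["grasp_force"])
p=np.array(s["tcp_pos"]); np.save("grasp.npy",p)
bot.servo_line(p+up*45,vel=60)
s,f,W,P=inhand(); save("pics/wi.png",f); np.savez("wi.npz",P=P)
E
```

```text
False [ 551.43090371 -311.1472471    23.40201595]
[ 552.81610413 -311.31195942   25.63855759] [0.28080219 0.51370668 6.38326877] 58.56554602564505 7.656983549095457
inhand n 12402 angle -1.0145985063043963 c [ 35.1  -1.3 -20.8] tip x 59.15352798537061 sv [2399.45504601 1180.96309483] width 57.9 F 5.9 clk 27.975
```

View pics/wi.png

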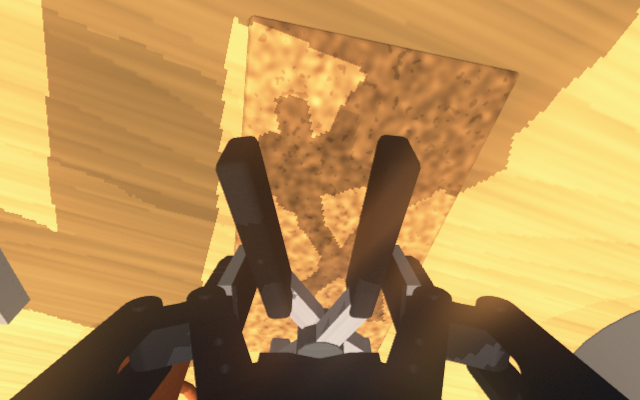

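The pliers now hang almost level: handle ends at (240,145) and (398,145), pivot at (320,350). Next I'll quantify the pitch and offset.

Run:
```python
from fit import *
P=np.load("wi.npz")["P"].reshape(400,640,3)
for u0,sl in ((240,(270-245)/(300-150)),(396,(370-396)/(300-150))):
    T=[]
    for v in range(140,305,15):
        u=int(u0+sl*(v-150)); T.append(P[v,u])
    T=np.array(T); print(np.round(T,1).tolist())
    k=(T[:,0]>-25)&(T[:,2]<30); c=np.polyfit(T[k][1:-1,0],T[k][1:-1,2],1); print("angle",np.arctan(-c[0]),c)
s=observe(); print(s["wrist_force"],s["moment"])
```

```text
[[58.7, -30.6, -3.0], [54.9, -27.6, -13.9], [50.7, -25.8, -18.5], [45.0, -26.0, -16.2], [39.7, -25.3, -16.1], [33.5, -25.4, -14.2], [26.7, -25.2, -11.7], [19.2, -25.5, -8.7], [12.0, -25.0, -7.1], [3.6, -25.1, -4.1], [-5.9, -25.0, -0.3]]
angle 0.24378723076581083 [-0.24873448 -4.38734487]
[[58.9, 27.5, -4.2], [55.3, 24.5, -15.7], [51.0, 22.9, -19.6], [45.3, 22.9, -16.9], [39.9, 22.6, -16.7], [33.6, 22.3, -14.3], [26.5, 22.6, -11.2], [19.5, 22.2, -9.2], [11.9, 21.8, -6.8], [3.6, 21.9, -4.0], [-5.8, 21.6, -0.4]]
angle 0.2733227701787815 [-0.28033872 -3.79152043]
[-0.35796444  0.20858544 -2.02545394] [ 0.227853  -0.6533408 -0.0070169]
```

Run:
```python
from fit import *
P=np.load("wi.npz")["P"].reshape(400,640,3)
# world-flat view: pivot disc vs fit pose, from wh (flat pliers)
W=np.load("wh.npz")["W"]; 
h=np.array([.936,.352,0]);n=np.array([-.352,.936,0])
p=np.array([498.2,-331,0]); d=W.reshape(-1,3)-p; s=d@h; l=d@n; k=(np.abs(l)<70)&(s>-90)&(s<140)&(d[:,2]>10)&(d[:,2]<40)
for zc in (10,14,18,24): 
    kk=k&(d[:,2]>zc); print(zc,np.round(np.percentile(s[kk],[.2,.5,99.5,99.8]),1))
# disc: highest points near pivot
kk=k&(np.hypot(s,l)<16); print("disc z",np.round(np.percentile(d[kk,2],[10,50,90,98]),1)); kd=kk&(d[:,2]>np.percentile(d[kk,2],98)-2.); print("disc centre",s[kd].mean(),l[kd].mean(),np.percentile(s[kd],[2,98]),np.percentile(l[kd],[2,98]))
print([np.round(P[v,320],1).tolist() for v in (340,345,348,351)])
```

```text
10 [-60.3 -59.1 115.2 115.4]
14 [-60.5 -59.2 115.1 115.3]
18 [-60.9 -59.4 115.  115.3]
24 [-61.1 -59.7 114.6 114.9]
disc z [16.9 26.9 27.9 28.4]
disc centre 0.10217793559911197 0.4856352203372048 [-11.97321457  13.70671169] [-10.79745454  12.37340388]
[[-44.1, -0.3, 14.3], [-47.6, -0.3, 14.8], [-50.6, -0.2, 16.1], [-52.6, -0.2, 16.2]]
```

```bash
cat >> fit.py <<'E'
def clip_pose(px,dz,dy=1.0):
    o=np.array([477,-6.3,81.]); az=.252; t=.6109; s=.25
    z=np.array([-np.sin(t)*np.cos(az),-np.sin(t)*np.sin(az),np.cos(t)]); x=np.array([np.cos(t)*np.cos(az),np.cos(t)*np.sin(az),np.sin(t)]); y=np.cross(z,x)
    xe=x*np.cos(s)+y*np.sin(s); R=tool(xe,z)
    return o+xe*(px+65)+z*dz-R.apply([9,-dy,7.1]), R.as_rotvec()
E
python3 - <<'E'
from fit import *
for px,dz in((98,0),(98,45),(150,45),(140,70)): print(px,dz,clip_pose(px,dz)[0].round(),np.round(q,2) if (q:=solve_ik(*clip_pose(px,dz))) is not None else None)
p=np.array(observe()["tcp_pos"]); bot.servo_line([p[0],p[1],250],vel=150)
bot.movep(*clip_pose(150,45)); s=observe(); print(s["tcp_pos"],s["grip_width"],s["clock"])
inhand()
hit=bot.servo_line(clip_pose(98,45)[0],vel=90,force_limit=4); s=observe(); print(hit,s["tcp_pos"],s["clock"])
f=optics.grab_frame("side"); np.savez("sj.npz",W=cloud(f),im=f["frame"])
I=cv2.resize(f["frame"][130:260,260:430],None,fx=4.5,fy=4.5,interpolation=cv2.INTER_CUBIC); save("pics/sj.png",dict(frame=I))
E
```

```text
98 0 [583.  60. 176.] [ 0.43  0.26 -0.53  0.27 -0.5   1.4 ]
98 45 [558.  53. 213.] [ 0.45  0.17 -0.52  0.24 -0.59  1.42]
150 45 [595.  76. 242.] [ 0.46  0.21 -0.38  0.21 -0.69  1.45]
140 70 [574.  68. 257.] [ 0.46  0.16 -0.41  0.21 -0.72  1.45]
[594.85909734  75.62801876 241.51662475] 57.70356669779653 30.8167
inhand n 12382 angle -1.0238589913469258 c [ 35.1  -1.2 -20.6] tip x 59.35250923585164 sv [2427.07329535 1181.42899958] width 57.7 F 6.0 clk 30.8167
False [558.6151037   53.65294984 213.36656601] 31.5917
```

View pics/sj.png

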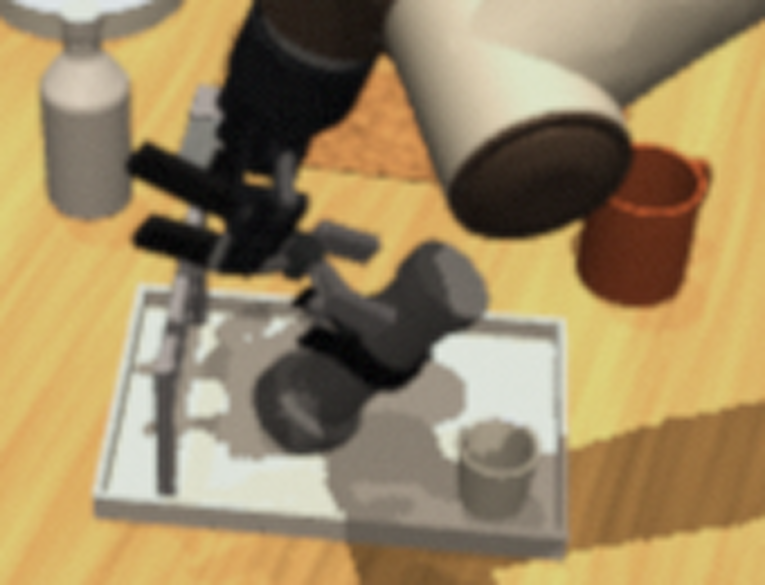

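The side view shows the pliers' jaws straddling above the ears (around (340,290)), clear of the pipe, with the rail, cup and mug undisturbed. Descending and squeezing.

Run:
```python
from fit import *
hit=bot.servo_line(clip_pose(98,2)[0],vel=50,force_limit=3); s=observe(); print(hit,s["tcp_pos"],clip_pose(98,2)[0],np.round(s["wrist_force"],1),s["clock"])
if not hit:
    for w,sq in ((48,20),(43,20),(39,22),(35,23),(34,25)):
        bot.set_gripper(w,sq); s=observe(); print(w,sq,round(s["grip_width"],2),round(s["grasp_force"],1),np.round(s["wrist_force"],1),np.round(s["moment"],2),round(s["clock"],2))
        if s["grip_width"]<36: break
```

```text
False [581.78398047  59.63806332 177.72754943] [581.71344923  59.64196677 177.49344363] [-0.4  1.5 -2.6] 32.65
48 20 47.73 9.8 [ 1.5  1.3 -1. ] [ 0.38  0.46 -0.01] 32.91
43 20 43.65 15.6 [3.  4.8 2. ] [ 1.32 -0.18  0.06] 33.13
39 22 40.14 21.9 [3.7 3.7 3.5] [ 1.17 -0.57  0.24] 33.41
35 23 35.51 24.5 [5.1 3.5 3.7] [ 1.16 -0.96  0.3 ] 33.71
```

Run:
```python
from fit import *
bot.sleep(.1)
s=observe(); print(round(s["grip_width"],2),round(s["grasp_force"],1))
for w in (34.5,37.5,41):
    bot.set_gripper(w,25); s=observe(); print(w,round(s["grip_width"],2),round(s["grasp_force"],1),np.round(s["wrist_force"],1),round(s["clock"],2))
```

```text
35.5 24.6
34.5 35.39 25.0 [5.3 4.7 3.6] 34.02
37.5 37.67 13.9 [4.5 2.1 1.5] 34.24
41 41.19 11.2 [1.2 2.7 0.3] 34.46
```

Run:
```python
from fit import *
bot.set_gripper(52,20); bot.set_gripper(58,20); s=observe(); print(round(s["grip_width"],2),round(s["grasp_force"],1),np.round(s["wrist_force"],1),s["tcp_pos"])
hit=bot.servo_line(clip_pose(98,50)[0],vel=80,force_limit=6); print(hit)
bot.servo_line(clip_pose(150,50)[0],vel=120)
s,f,W,P=inhand(); P=P.reshape(400,640,3); np.savez("wk.npz",P=P,W=W)
for u0,sl in ((240,(270-245)/(300-150)),(396,(370-396)/(300-150))): print([np.round(P[v,int(u0+sl*(v-150))],1).tolist() for v in range(140,305,20)])
f=optics.grab_frame("side"); W=cloud(f); 
o=np.array([477,-6.3,81.]); cp,Rv=clip_pose(0,0); M=Ro.from_rotvec(Rv)*Ro.from_euler('y',0); 
az=.252;t=.6109;sw=.25
z=np.array([-np.sin(t)*np.cos(az),-np.sin(t)*np.sin(az),np.cos(t)]);x=np.array([np.cos(t)*np.cos(az),np.cos(t)*np.sin(az),np.sin(t)]);y=np.cross(z,x);xe=x*np.cos(sw)+y*np.sin(sw);ye=np.cross(z,xe)
for nm,WW in (("before",np.load("side.npz")["W"]),("after",W)):
    d=WW.reshape(-1,3)-o; k=(d@xe>38)&(d@xe<66)&(np.abs(d@ye)<28)&(np.abs(d@z)<14); print(nm,k.sum(),np.round(np.percentile((d@ye)[k],[2,10,50,90,98]),1))
print(observe()["clock"])
```

```text
57.98 6.0 [ 0.4  0.3 -2. ] [581.40651556  59.45593056 177.19819481]
False
inhand n 12376 angle -1.028272356940787 c [ 35.1  -1.1 -20.4] tip x 59.31833939363275 sv [2446.61983339 1181.10875607] width 57.9 F 6.0 clk 36.2917
[[59.1, -30.4, -3.3], [54.1, -26.6, -16.6], [47.4, -25.6, -17.2], [39.6, -25.5, -14.9], [31.5, -25.4, -13.0], [21.8, -25.2, -8.9], [11.7, -25.2, -5.9], [0.4, -25.2, -2.1], [-10.7, -24.3, -0.1]]
[[59.0, 27.9, -3.2], [54.2, 24.0, -17.2], [47.2, 23.2, -16.7], [39.7, 23.0, -15.2], [31.3, 22.6, -12.4], [21.7, 22.6, -8.7], [11.7, 22.1, -5.8], [1.5, 21.7, -3.9], [-11.4, 21.7, 1.1]]
before 97 [-15.9 -13.5  -4.5  20.2  21.3]
after 75 [-7.8 -6.6 10.4 14.2 15.6]
36.3917
```

Ear span went from 37 mm to 23 mm, so the clip is closed and holding. Returning the pliers.

Run:
```python
from fit import *
h=np.array([.936,.352,0]); R=tool(h,np.array([0,0,1.])); g=np.load("grasp.npy"); zt=R.apply([0,0,1])
p=np.array(observe()["tcp_pos"]); bot.servo_line([p[0],p[1],265],vel=150)
bot.movep([g[0],g[1],250],R.as_rotvec()); bot.servo_line([g[0],g[1],60],vel=140)
hit=bot.servo_line([g[0],g[1],25.5],vel=25,force_limit=4); s=observe(); print(hit,s["tcp_pos"],np.round(s["wrist_force"],1),s["clock"])
bot.set_gripper(66); bot.set_gripper(82)
bot.servo_line(np.array(observe()["tcp_pos"])-zt*120,vel=120)
f=optics.grab_frame("wrist"); W=cloud(f); save("pics/wl.png",f); pp,a,n=fit_pliers(W); print(pp,a,observe()["clock"])
d=W.reshape(-1,3)-[498,-331,0]; k=(np.abs(d@h-75)<35)&(np.abs(d[:,2]-28)<8)&(np.abs(d@np.array([-.352,.936,0]))<48)
c=np.c_[d@h,d@np.array([-.352,.936,0]),np.ones(len(d))][k]; print("plane",np.linalg.lstsq(c,d[k,2],rcond=None)[0])
```

```text
False [ 552.81179013 -311.32347399   25.92310274] [-0.5  0.7  0.9] 41.15
n 6261 err 0.5328573485047493 len 174.57385531287343 width@grip [-31.97102768  32.16597013] z 28.156796721018793
[ 500.22567001 -329.4641619 ] [-0.93589682 -0.35227423] 42.9083
plane [1.59371343e-03 1.43409229e-03 2.75364656e+01]
```

View pics/wl.png

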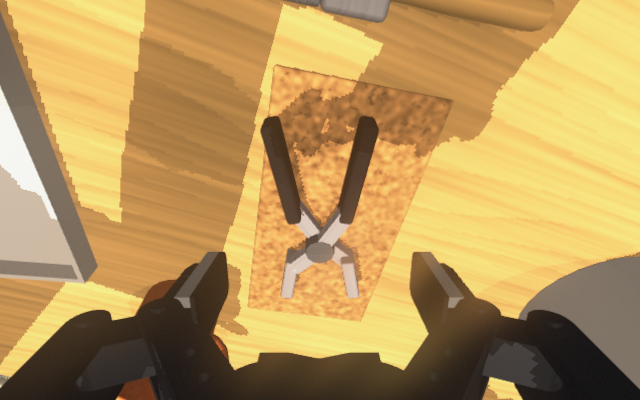

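The pliers lie flat and released on the mat (pivot at (320,250)), with brush and mug in place.

```bash
python3 -c "
from cell import bot
print(bot.finish_job())"
```

```text
the job is handed in; nothing more can be done
None
```

The job is handed in: the clip clicked at about 25 N at the handles and stays closed, the pliers lie flat and released on the mat, and no bystander I saw had moved; on the first lift they tipped in the fingers, so I laid them down and regripped.

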